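# Clamp a ball valve in the test stand with a fold-out crank handle

## Robot

A 7-joint arm with a two-finger parallel gripper is mounted at the origin on a cart in front of the work surface, level with it; the furniture and walls round the work are solid. World frame = base frame: x ahead of the robot, y to its left, z up, the work surface at z = 0. Lengths are in m, angles in rad, forces in N, time in s.
With the tool pointing down it reaches from about 0.4 to 0.925 m from the base axis. Payload 5.6 kg.
Tool frame: the origin (TCP) lies on the centre line of the jaws, within the pads' length; the fingertips stand 14 mm ahead of it and the grasp point (between the pads) lies 5 mm behind it; z points along the fingers, x is the direction in which the jaws open and shut, and the axes are right-handed (so a half turn about z gives the same grasp; the last joint's range is limited). The gripper opens to 85 mm and grips with 20 to 120 N. Pads are 22 mm wide; open, the fingers measure 114 mm over their backs; the gripper's body (76 mm by 85 mm) begins 54 mm behind the grasp point. The pads swing forward as they close: fully open they stand 13 mm farther back than shut.
Start: joints at [1.284, 0.468, -0.012, 1.603, 0.006, 1.071, -0.056], TCP at [0.157, -0.631, 0.245] pointing down, gripper open.
Joint ranges: [-2.53, 2.53], [-0.31, 2.02], [-1.57, 1.55], [0.28, 2.44], [-1.29, 4.43], [0.15, 1.84], [-2.92, 2.92]. Speed limits (rad/s): [2.57, 2.57, 3.14, 3.14, 3.14, 3.14, 3.14].

## Interface

Orientations are given as [roll, pitch, yaw] about the fixed x, y, z axes, in that order (R = Rz(yaw) Ry(pitch) Rx(roll)).
In Python, from bench import arm, capture, camera_model gives the robot as it stands. Calls block until the motion is done:
- arm.move_ptp(position, orientation): joint-space move of the TCP to a pose.
- arm.move_straight(position, ori=None, velocity=0.15, force_limit=None): straight line of the TCP; ori=None keeps the orientation; velocity is the mean speed in m/s. With force_limit (N) it stops when the force on the tool has changed by that much, and returns True; else False.
- arm.move_j(angles): joint-space move.
- arm.ungrasp() and arm.gripper_close(f_grip=None): open the fingers fully, or close them until they stop; f_grip is the grip in N (None keeps the last).
- arm.pause(seconds).
- arm.ik(position, orientation): joint angles nearest the present ones, or None.
- arm.get_state(): the state.
- capture(name): name is "scene" or "top" or "wrist"; returns the picture (420x560x3 uint8, red, green, blue); there is no depth.
- camera_model(name): a dict with "fx", "fy", "cx", "cy" (pixels), "k1" (the pictures are not rectified: a ray, as slopes to the right and down, at radius r is drawn at 1 + k1 r^2 times it, then the intrinsics apply), "xyz" and "rotation" of the camera in the world; the wrist camera has in their place "tool_from_camera" (4x4, takes a point from camera to tool coordinates, whose origin is the TCP and whose axes are the tool frame's). Camera axes: x right, y down, z forward; pixel columns grow to the right and rows downward; lengths in m; the calibration is good to about 2 mm. A picture is of the moment at which its call begins: read the wrist's pose just before it. camera_model takes no time and is no camera call.
A pose or a line that the arm cannot do raises arm.PlanningError and nothing moves.
- arm.finish_job(): hands the job in, once; it reports no verdict.
The state is a dict: "time_s": time; "joint_pos": joint angles; "joint_velocities": joint speeds; "effort": joint torques, N m; "tool_pos": TCP position; "orientation": TCP orientation; "force": force on the tool from outside, world axes, zero at the start; "wrist_torque": the same for the moment, N m; "finger_gap": finger opening in m.
Only numpy, scipy, OpenCV 4.12 (cv2) and the standard library are available. Lean on these libraries where they do the work, as an engineer would, in place of code of your own. Each camera call takes 0.05 s, during which the arm holds its last target.

## Task

Clamp the brass ball valve in the blue test clamp for its leak test: swing the handwheel's black folding handle fully up, crank the wheel clockwise until you feel the seal bite on the valve and then about a sixth of a turn more, snug but never screwed down hard. Then fold the handle flat onto the wheel again so that nobody knocks it, and leave the valve and the things lying around as they are.

Things in the scene. Friction and masses are not known exactly. Their poses are not given: they have to be found in the camera images.
- clamp: Blue valve test clamp, bolted down: base 130 x 156 x 18 mm, two columns 110 mm apart along its y, a bridge (46 x 150 mm) with its top 181 mm above the worktop, the handwheel above it, a small gauge (top 79 mm high) at the front left. Origin: centre of the base's underside, on the screw's axis; x to its back, y to its left, z up. The wheel only turns; its height never changes.
- wheel_centre (a point): Centre of the steel handwheel, on its vertical axis, in the middle plane of the rim, 200 mm above the worktop. Three spokes, rim circle 62 mm in radius, rim 13 mm thick; the hub (27 mm across) ends 1 mm above this point, with a 14 mm wide rubber rest on it up to 7 mm above. The axes turn with the wheel: -x points to the handle's pivot.
- wheel (a joint): Angle of the handwheel (rad), grows clockwise seen from above, lowering the crosshead 3.82 mm a radian (24 mm a turn). Starts between -1.5 and 1.5; the seal bites 1.2 to 8 rad later. It turns with a steady friction of 0.48 N m, i.e. 8 N at the handle; once the seal has bitten, 4.5 N more per radian. It stays where it is left (self-locking).
- handle (a joint): Fold angle of the crank handle (rad): 0 = folded flat, lying inward over the wheel and hub; 1.571 = swung up, upright, against its stop. A stiff friction pivot (0.10 N m, 2.5 N at the grip) holds it wherever it is left. Its pivot axis is horizontal, tangent to the wheel.
- handle_pivot (a point): Pivot of the folding handle, 58 mm from the wheel's axis and 16 mm above the rim plane (216 mm above the worktop), between two ears 23 mm apart over their outsides that reach 24 mm above the rim plane. The point's x axis points along the handle from the pivot to its free end.
- handle_grip (a point): Point on the axis of the black handle, 40 mm from its pivot. The handle is a freely revolving sleeve 15 to 18.4 mm thick, 13 to 60 mm from the pivot. Folded, its axis lies level 16 mm above the rim plane, pointing from pivot to hub; upright, this point is 256 mm above the worktop.
- crosshead: Aluminium crosshead with a bell 57 mm across that slides down the columns as the wheel turns; origin: centre of the bell's lower lip. Inside, out of sight, a rubber seal lies 2 to 16 mm above the lip, differing from job to job. Once it touches the valve it gives 18 N of clamping force a mm. Good clamping is 40 to 105 N (about 72 N after a sixth of a turn); over 120 N spoils the seal.
- valve: Brass half-inch ball valve (0.26 kg) standing loose on its end in the clamp's seat ring, its red lever turned shut, level and pointing to the clamp's right in front of it. Body 61 mm tall, 32 mm across, its top end 82 mm above the worktop. Origin: on the valve's underside, level with 34 mm above the worktop, 14 mm behind the screw's axis; its y axis points up.
- tape: White roll of thread tape lying flat, 52 mm across, 15 mm high; origin under its centre. A bystander.
- wrench: Steel open-ended wrench, about 180 mm long, lying flat to the right of the clamp; origin under its middle. A bystander.
- mug: White mug, 80 mm across, 95 mm high; origin under it. A bystander.
Mind the look-alikes: they are no part of the job. Leave any turquoise look-alike of the valve alone.

How it is judged:
By the outcome, as a careful person would: the job done as asked, in the order asked, and still so for the second after the job is handed in, with the robot touching nothing.
It also fails if it takes over 72 s, if anything falls off the work surface, if the arm or the gripper's body presses on something with over 40 N, if the wrist force passes 120 N, or if a joint passes its speed limit or range.

## Working session

There is one attempt and no reset: what is moved stays moved. The work goes in short steps, each a Python script; the robot and the scene stay as the last script left them, time stands still between calls to the robot, and variables do not carry over. Pictures are saved under pics/ and viewed, and the job is handed in when it is done.

```bash
mkdir -p pics; ls
python3 - <<'E'
from bench import arm,capture,camera_model
import cv2
for n in ["scene","top","wrist"]:
    cv2.imwrite(f"pics/{n}0.png",capture(n)[:,:,::-1])
    m=camera_model(n); print(n,m)
print(arm.get_state())
E
```

```text
pics
scene {'fx': 390.0740903658934, 'fy': 390.0740903658934, 'cx': 276.04745168524653, 'cy': 211.6068929150738, 'k1': -0.04413053235941788, 'xyz': array([0.17597188, 0.44916175, 0.8500416 ]), 'rotation': array([-2.43607496, -0.01077069, -2.55644849])}
top {'fx': 391.7613334076223, 'fy': 391.7613334076223, 'cx': 283.6887246864439, 'cy': 203.82901147539226, 'k1': -0.040478409600144684, 'xyz': array([ 0.32716131, -0.0537136 ,  1.19749044]), 'rotation': array([-2.98627846,  0.01272162, -1.57630733])}
wrist {'fx': 354.76523864031583, 'fy': 354.76523864031583, 'cx': 279.06261729928474, 'cy': 212.82539562091745, 'k1': 0.023864569580815606, 'tool_from_camera': array([[ 9.99999293e-01,  5.59060102e-04, -1.04977732e-03,
         6.81594172e-04],
       [-2.11095980e-04,  9.52053674e-01,  3.05930969e-01,
        -7.78186217e-02],
       [ 1.17047816e-03, -3.05930531e-01,  9.52053118e-01,
        -1.29384193e-01],
       [ 0.00000000e+00,  0.00000000e+00,  0.00000000e+00,
         1.00000000e+00]])}
{'time_s': 0.15, 'joint_pos': array([ 1.28399832,  0.46819256, -0.01159389,  1.60340927,  0.00602184,
        1.07141343, -0.0562931 ]), 'joint_velocities': array([-0.00130087, -0.00345991, -0.00084455, -0.00211487,  0.00026015,
       -0.00120385, -0.00040716]), 'effort': array([ 6.98192507e-04, -5.32794249e+01,  2.15093291e-02, -2.51553315e+01,
        1.14764390e-02,  5.55567996e-03,  7.07086954e-06]), 'tool_pos': array([ 0.15673399, -0.63039573,  0.24454684]), 'orientation': array([ 3.14146413e+00,  1.38301615e-03, -1.32705410e+00]), 'force': array([0.61648478, 0.54889399, 0.42975133]), 'wrist_torque': array([-0.01042853, -0.03270067, -0.02985589]), 'finger_gap': 0.08524355958095806}
```

View pics/scene0.png

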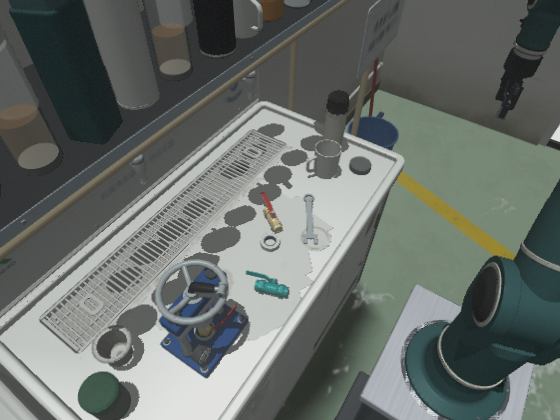

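View pics/top0.png

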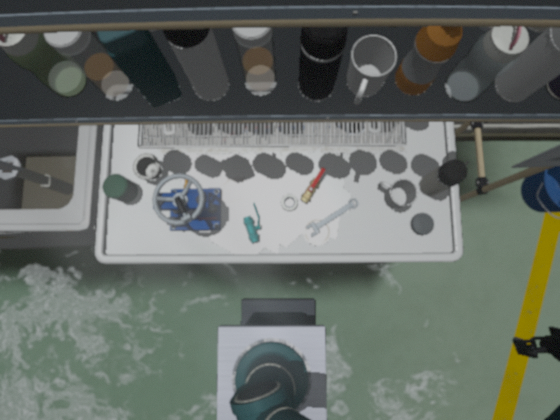

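```bash
cat > h.py <<'E'
import numpy as np, cv2
from scipy.spatial.transform import Rotation as R
from bench import arm,capture,camera_model
def cam(n,st=None):
    m=camera_model(n)
    K=np.array([[m['fx'],0,m['cx']],[0,m['fy'],m['cy']],[0,0,1.]]);d=np.array([m['k1'],0,0,0,0.])
    if n=='wrist':
        T=np.eye(4);T[:3,:3]=R.from_euler('xyz',st['orientation']).as_matrix();T[:3,3]=st['tool_pos']
        C=T@m['tool_from_camera'];return K,d,C[:3,:3],C[:3,3]
    return K,d,R.from_euler('xyz',m['rotation']).as_matrix(),np.array(m['xyz'])
def proj(c,P):
    K,d,Rc,t=c;P=np.atleast_2d(np.array(P,float))
    rv,_=cv2.Rodrigues(Rc.T);return cv2.projectPoints(P,rv,-Rc.T@t,K,d)[0].reshape(-1,2)
def back(c,uv,z):
    K,d,Rc,t=c
    r=cv2.undistortPoints(np.array(uv,float).reshape(-1,1,2),K,d).reshape(-1,2)
    D=np.c_[r,np.ones(len(r))]@Rc.T
    return t+D*((z-t[2])/D[:,2])[:,None]
def snap(n,name,crop=None,s=1):
    st=arm.get_state();im=capture(n)[:,:,::-1].copy();cv2.imwrite(f'pics/{name}_raw.png',im)
    return st,im
def zoom(im,x0,y0,x1,y1,s,name):
    cv2.imwrite(f'pics/{name}.png',cv2.resize(im[y0:y1,x0:x1],None,fx=s,fy=s,interpolation=cv2.INTER_CUBIC))
E
python3 - <<'E'
from h import *
a=cv2.imread('pics/scene0.png');b=cv2.imread('pics/top0.png')
zoom(a,140,245,260,385,4,'sz');zoom(b,130,130,280,270,4,'tz')
c=cam('top')
print(back(c,[(178,199)],.2), back(c,[(105,258),(458,255),(460,128),(105,128)],0))
# floor/shelf
E
```

```text
[[0.49818911 0.23276314 0.2       ]] [[ 0.350303    0.51082117  0.        ]
 [ 0.35324672 -0.56884015  0.        ]
 [ 0.75646493 -0.60588462  0.        ]
 [ 0.76812348  0.53889681  0.        ]]
```

View pics/sz.png

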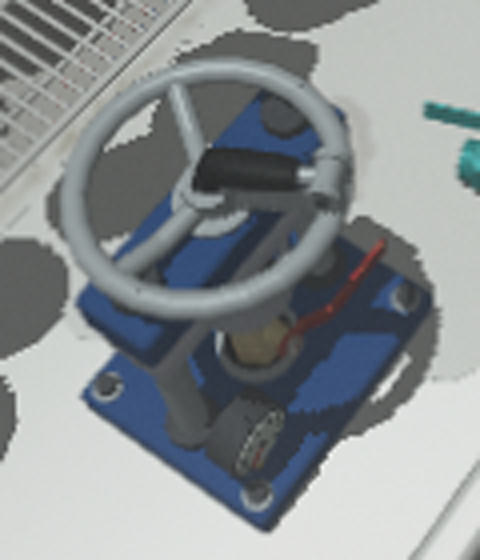

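View pics/tz.png

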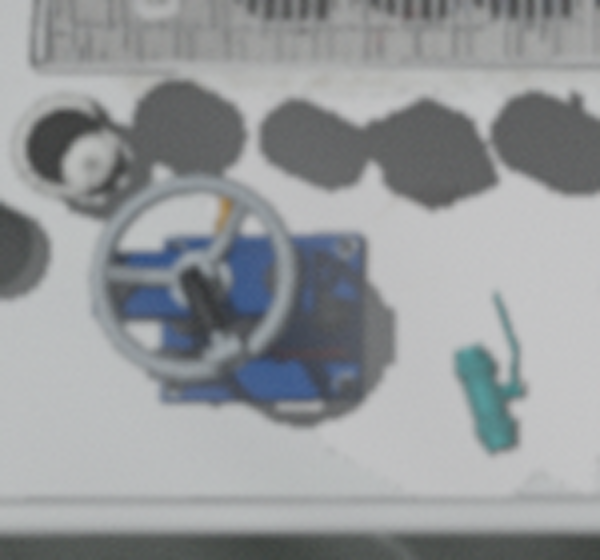

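Run:
```python
from h import *
from scipy.optimize import least_squares
a,b=np.meshgrid(np.linspace(0,2*np.pi,90),np.linspace(0,2*np.pi,24));a=a.ravel();b=b.ravel()
T=np.c_[(.062+.0065*np.cos(b))*np.cos(a),(.062+.0065*np.cos(b))*np.sin(a),.2+.0065*np.sin(b)]
obs={'top':[152.5,204.5,173.5,225.75],'scene':[155.25,228.5,259.5,325]}
def ext(c,p):
    q=proj(c,T+np.r_[p[:2],0]);return np.r_[q[:,0].min(),q[:,0].max(),q[:,1].min(),q[:,1].max()]
for ns in (['top'],['scene'],['top','scene']):
    f=lambda p:np.concatenate([ext(cam(n),p)-obs[n] for n in ns])
    r=least_squares(f,[.5,.235],diff_step=1e-4);print(ns,r.x,r.fun.round(2))
c=r.x
# handle: pivot px / tip px
ct=cam('top');cs=cam('scene')
t=lambda x,y:(x/4+130,y/4+130); s=lambda x,y:(x/4+140,y/4+245)
print('top tip,pivot',back(ct,[t(188,273),t(226,345)],.216)[:,:2]-c)
print('scene tip,pivot',back(cs,[s(200,170),s(325,178)],.216)[:,:2]-c)
# base corners top z=.018
print(back(ct,[t(163,402),t(360,402),t(363,236)],.018)[:,:2])
print(back(cs,[s(82,397),s(268,528),s(432,298)],.018)[:,:2])
```

```text
['top'] [0.49715054 0.23147876] [-0.23  0.23  0.1  -0.11]
['scene'] [0.49906786 0.23278674] [-0.36  0.37 -0.42  0.29]
['top', 'scene'] [0.4983948  0.23242231] [-0.56 -0.12 -0.35 -0.58  0.04  0.77 -0.38  0.33]
top tip,pivot [[-0.00098187 -0.0015997 ]
 [-0.04753503 -0.02763957]]
scene tip,pivot [[-5.37009104e-05  3.37678798e-03]
 [-5.00965149e-02 -2.54906667e-02]]
[[0.43251208 0.30378825]
 [0.43170431 0.15342905]
 [0.55955153 0.15360824]]
[[0.55888399 0.31132407]
 [0.43004335 0.30815609]
 [0.43487493 0.15757791]]
```

```bash
cat > go1.py <<'E'
from h import *
pi=np.pi
st=arm.get_state();p=st['tool_pos'];a=np.arctan2(p[1],p[0])
def dj(q): return None if q is None else np.round(q,3)
for y in (np.radians(118),np.radians(-62)):
    print(dj(arm.ik([.498,.232,.40],[pi,0,y])),dj(arm.ik([.45,.2,.22],[pi,0,y])))
q1=arm.ik([.47*np.cos(a),.47*np.sin(a),.40],[pi,0,a]);print(dj(q1))
a2=.45
q2=arm.ik([.47*np.cos(a2),.47*np.sin(a2),.40],[pi,0,a2]);print(dj(q2))
E
python3 go1.py
```

```text
[ 0.45   0.475 -1.303  1.596  0.462  1.427  1.166] [ 0.396  0.47  -1.095  1.956  0.494  1.015  1.133]
[ 0.304  0.339 -1.018  1.603  0.293  1.365 -1.831] [ 0.174  0.344 -0.782  1.967  0.297  0.947 -1.836]
[ 1.283e+00  2.800e-02 -2.800e-02  1.815e+00  1.000e-03  1.298e+00
 -7.200e-02]
[ 0.342  0.106 -0.913  1.773  0.087  1.305 -0.141]
```

```bash
cat > go2.py <<'E'
from h import *
pi=np.pi
st=arm.get_state();p=st['tool_pos'];a=np.arctan2(p[1],p[0])
arm.move_straight([p[0],p[1],.33],velocity=.3)
q=np.array(arm.ik([.47*np.cos(a),.47*np.sin(a),.40],[pi,0,a]))
arm.move_j(q)
q[0]=-.25;arm.move_j(q)
s=arm.get_state();print(s['time_s'],s['tool_pos'],s['orientation'])
for y in np.radians([118,-62]):
    for P in ([.498,.232,.36],[.48,.22,.216],[.44,.232,.25],[.556,.232,.25],[.498,.29,.25]):
        q=arm.ik(P,[pi,0,y]);print(None if q is None else np.round(q,2))
st,im=snap('wrist','w1')
E
python3 go2.py
```

```text
3.7 [0.46018181 0.09569867 0.39996486] [3.14132191e+00 8.38143310e-05 2.05257524e-01]
[-0.33  0.21 -0.2   1.7   0.04  1.23  1.52]
[-0.32  0.31 -0.2   1.92  0.08  0.92  1.5 ]
[-0.36  0.22 -0.22  1.95  0.06  0.98  1.45]
[-0.29  0.4  -0.2   1.71  0.09  1.05  1.53]
[-0.39  0.36 -0.25  1.77  0.1   1.03  1.39]
[-0.43  0.2  -0.08  1.71  0.02  1.23 -1.59]
[-0.44  0.3  -0.07  1.93  0.03  0.92 -1.6 ]
[-0.45  0.21 -0.12  1.96  0.03  0.97 -1.66]
[-0.44  0.38 -0.02  1.72  0.01  1.04 -1.54]
[-0.51  0.34 -0.09  1.78  0.04  1.02 -1.7 ]
```

View pics/w1_raw.png

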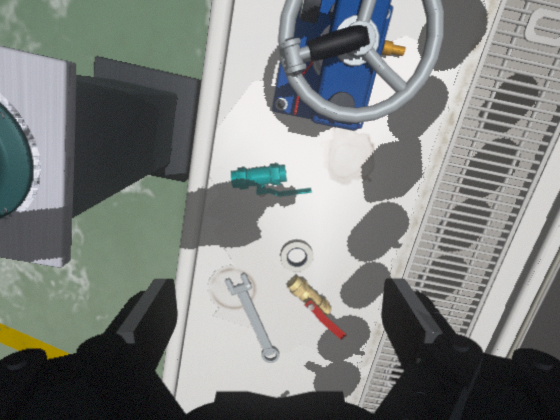

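Run:
```python
from h import *
pi=np.pi
arm.move_ptp([.478,.222,.37],[pi,0,np.radians(118)])
st,im=snap('wrist','w2');print(st['time_s'],st['tool_pos'],st['orientation'],st['joint_pos'].round(2))
np.save('w2.npy',np.r_[st['tool_pos'],st['orientation']])
c=cam('wrist',st);ctr=np.array([.4984,.2324])
h=np.radians(28);d=np.array([np.cos(h),np.sin(h)])
th=np.linspace(0,2*pi,100)
for pt in proj(c,np.c_[ctr[0]+.0685*np.cos(th),ctr[1]+.0685*np.sin(th),0*th+.2]):cv2.circle(im,tuple(int(v) for v in pt),1,(0,0,255),-1)
for r in (-.058,-.018,.002):
    pt=proj(c,[[*(ctr+d*r),.216]])[0];cv2.circle(im,tuple(int(v) for v in pt),2,(0,255,0),-1)
cv2.imwrite('pics/w2o.png',im)
```

```text
5.175 [0.4781713  0.2214713  0.37006809] [3.14158190e+00 1.76941212e-04 2.05775538e+00] [-0.33  0.16 -0.19  1.74  0.03  1.25  1.53]
```

View pics/w2o.png

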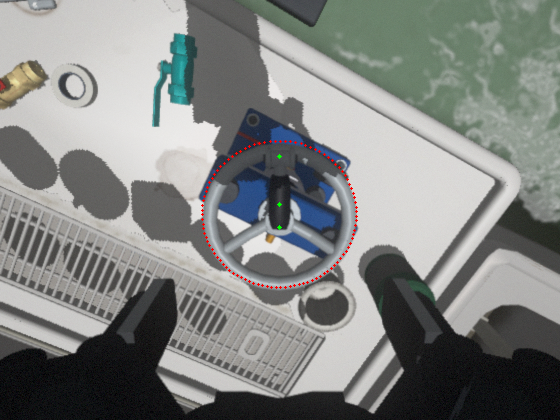

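```bash
cat > lift.py <<'E'
from h import *
pi=np.pi
ctr=np.array([.4984,.2324]);h=np.radians(28);d=np.array([np.cos(h),np.sin(h)]);O=[pi,0,h+pi/2]
L=.036;z0=.218
def P(phi): 
    r=.058-L*np.cos(phi);return [*(ctr-d*r),z0+L*np.sin(phi)]
def show(t):
    s=arm.get_state();f=s['force'];print(t,round(s['time_s'],2),s['tool_pos'].round(4),'rad',round(f[:2]@-d,1),'tan',round(f[1]*d[0]-f[0]*d[1],1),'z',round(f[2],1),'gap',round(s['finger_gap'],4))
p=P(0)
arm.move_straight([p[0],p[1],.27],ori=O,velocity=.2);show('above')
print(arm.move_straight(p,velocity=.06,force_limit=8));show('down')
arm.gripper_close(f_grip=25);show('grip')
for a in np.radians([15,30,45,60,75,90]):
    r=arm.move_straight(P(a),velocity=.06,force_limit=25);show((round(np.degrees(a)),r))
    if r:break
st,im=snap('scene','l1');zoom(im,130,220,280,360,4,'l1')
E
python3 lift.py
```

```text
above 5.88 [0.4796 0.2223 0.2709] rad 0.8 tan 0.0 z 0.3 gap 0.0856
False
down 6.89 [0.4793 0.2222 0.2183] rad 0.5 tan -0.2 z -0.7 gap 0.085
grip 7.52 [0.479  0.2222 0.2181] rad 0.7 tan 0.7 z 1.0 gap 0.0166
(15, False) 7.83 [0.4774 0.2214 0.2275] rad 1.7 tan 1.0 z -1.4 gap 0.0163
(30, False) 8.13 [0.474  0.2195 0.2363] rad 2.9 tan 1.4 z -2.8 gap 0.0162
(45, False) 8.44 [0.4692 0.217  0.2439] rad 1.2 tan 1.3 z -2.0 gap 0.0166
(60, False) 8.75 [0.4631 0.2138 0.25  ] rad 0.2 tan 1.0 z -1.0 gap 0.0162
(75, False) 9.06 [0.4562 0.2102 0.2539] rad -2.7 tan 2.3 z 2.1 gap 0.0163
(90, False) 9.37 [0.4489 0.2063 0.2557] rad -4.6 tan 3.2 z 5.7 gap 0.0165
```

View pics/l1.png

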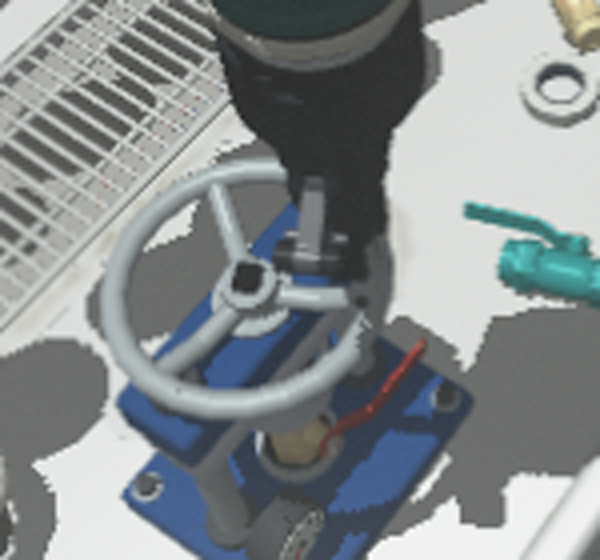

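```bash
cat > push.py <<'E'
from h import *
exec(open('lift.py').read().split("p=P(0)")[0].split('\n',1)[1])
show('0')
s=arm.get_state()['tool_pos']
r=arm.move_straight([s[0]-.007*d[0],s[1]-.007*d[1],s[2]+.002],velocity=.03,force_limit=14);show(r)
s2=arm.get_state()['tool_pos']; print((s2-s)[:2]@-d)
# relax by 2mm inward-ish
arm.move_straight([*(s2[:2]+d*.001),s2[2]],velocity=.03);show('rel')
s=arm.get_state()['tool_pos'];v=s[:2]-ctr;print('r',np.hypot(*v),'az',np.degrees(np.arctan2(v[1],v[0]))%360)
for n,b in(('wrist',(200,120,400,260)),):
    st,im=snap(n,'p1');zoom(im,180,150,380,300,4,'p1')
E
python3 push.py
```

```text
0 9.42 [0.4489 0.2063 0.2557] rad -4.3 tan 2.0 z 5.2 gap 0.0157
True 9.68 [0.4434 0.2037 0.2571] rad 0.4 tan 0.3 z 1.3 gap 0.0162
0.006099590656936844
rel 9.93 [0.444  0.2038 0.257 ] rad 2.5 tan -0.3 z 3.9 gap 0.0158
r 0.06147715306118196 az 207.6733208618268
```

View pics/p1.png

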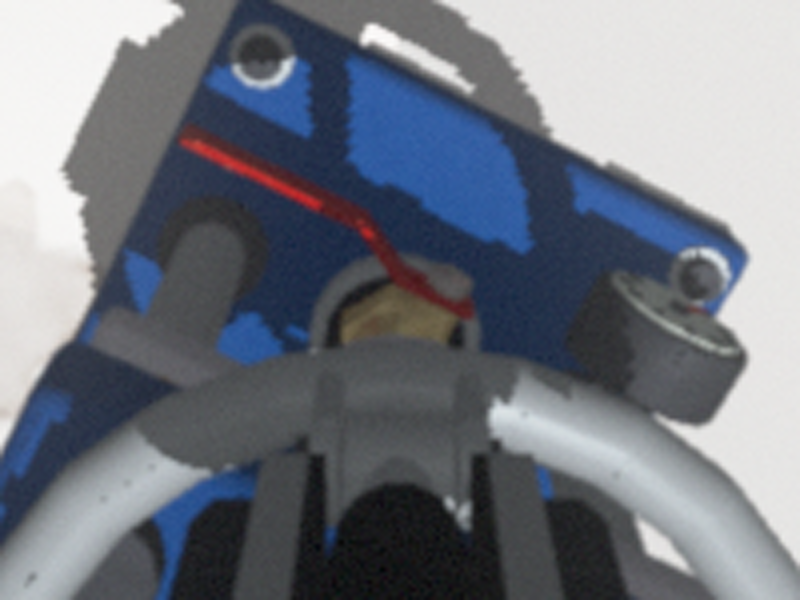

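Run:
```python
from h import *
exec(open('lift.py').read().split("p=P(0)")[0].split('\n',1)[1])
im=cv2.imread('pics/p1_raw.png');c=cam('wrist',arm.get_state())
for ph,col in((90,(0,255,0)),(75,(0,0,255)),(100,(255,255,0))):
  for l in (0,.013,.060):
    for w in (-.0092,.0092):
      a=np.radians(ph);q=ctr-d*(.058-l*np.cos(a))+w*np.array([-d[1],d[0]])
      pt=proj(c,[[*q,.216+l*np.sin(a)]])[0];cv2.circle(im,tuple(int(round(v)) for v in pt),1,col,-1)
zoom(im,200,220,360,380,4,'p1o')
```

```text
(no output)
```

View pics/p1o.png

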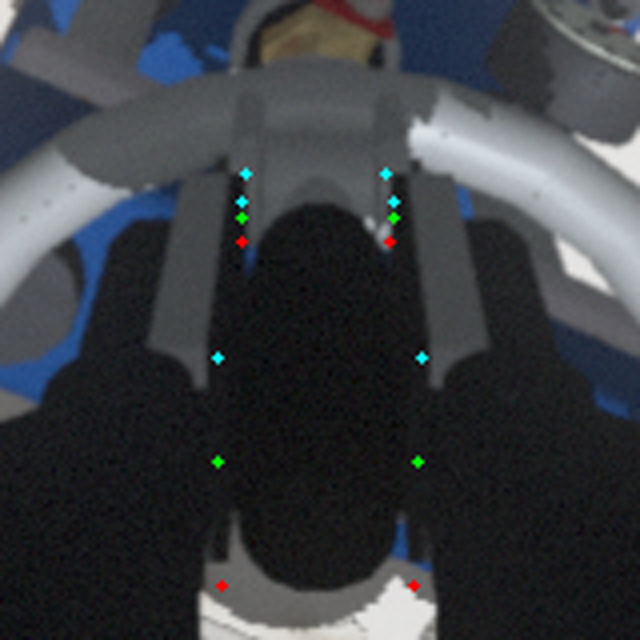

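```bash
cat > push2.py <<'E'
from h import *
exec(open('lift.py').read().split("p=P(0)")[0].split('\n',1)[1])
arm.gripper_close(f_grip=60);show('0')
for i in range(5):
    s=arm.get_state()['tool_pos']
    r=arm.move_straight([*(s[:2]-.002*d),s[2]],velocity=.03,force_limit=20);show(r)
    f=arm.get_state()['force']
    if r or f[:2]@-d<-18:break
st,im=snap('wrist','p2');zoom(im,200,220,360,380,4,'p2')
E
python3 push2.py
```

```text
0 10.19 [0.4441 0.2039 0.2571] rad 1.9 tan 1.1 z 5.0 gap 0.0146
False 10.44 [0.4432 0.2034 0.2572] rad -3.8 tan 0.4 z -0.3 gap 0.0148
False 10.69 [0.4427 0.2032 0.2573] rad -5.8 tan 0.6 z -2.9 gap 0.0144
False 10.94 [0.4425 0.2031 0.2573] rad -7.7 tan 1.1 z -3.3 gap 0.0144
False 11.19 [0.4424 0.2031 0.2574] rad -8.2 tan 0.8 z -5.6 gap 0.0148
False 11.44 [0.4424 0.203  0.2573] rad -8.4 tan 0.0 z -5.5 gap 0.0144
```

View pics/p2.png

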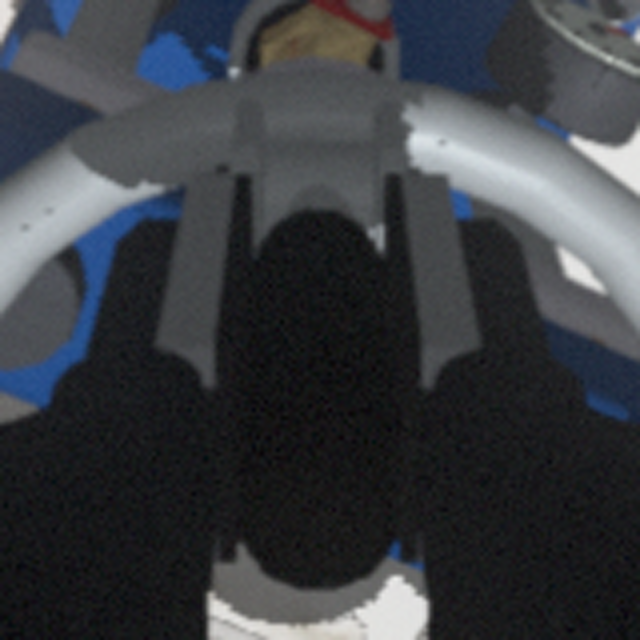

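Run:
```python
from h import *
exec(open('lift.py').read().split("p=P(0)")[0].split('\n',1)[1])
im=cv2.imread('pics/p2_raw.png');c=cam('wrist',arm.get_state())
t=np.array([-d[1],d[0],0]);D=np.r_[d,0];Z=np.array([0,0,1.])
im=cv2.resize(im[220:380,200:360],None,fx=4,fy=4,interpolation=cv2.INTER_CUBIC)
for ph,col in((90,(0,255,0)),(78,(0,0,255)),(84,(255,255,0))):
    a=np.radians(ph);ax=D*np.cos(a)+Z*np.sin(a);n=D*np.sin(a)-Z*np.cos(a);pv=np.r_[ctr-d*.058,.216]
    for l,r in((.013,.008),(.060,.008)):
      for b in np.linspace(0,6.28,40):
        pt=(proj(c,pv+ax*l+r*(t*np.cos(b)+n*np.sin(b)))[0]-[200,220])*4+1.5
        if 0<=pt[0]<640 and 0<=pt[1]<640: cv2.circle(im,tuple(int(round(v)) for v in pt),1,col,-1)
# ears reference: outside 23mm, top 24
for w in(-.0115,.0115):
    pt=(proj(c,np.r_[ctr-d*.058,.224]+t*w)[0]-[200,220])*4+1.5;cv2.circle(im,tuple(int(round(v)) for v in pt),4,(255,0,255),-1)
for r in(-.0555,-.0685):
    pt=(proj(c,np.r_[ctr-d*r*-1,.2])[0]-[200,220])*4+1.5;print(pt)
th=np.linspace(0,6.28,400)
for pt in (proj(c,np.c_[ctr[0]+.0685*np.cos(th),ctr[1]+.0685*np.sin(th),0*th+.2])-[200,220])*4+1.5:
    if 0<=pt[0]<640 and 0<=pt[1]<640: cv2.circle(im,tuple(int(round(v)) for v in pt),1,(0,165,255),-1)
cv2.imwrite('pics/p2o.png',im)
```

```text
[316.609784   146.35748762]
[316.68085092  62.25493299]
```

View pics/p2o.png

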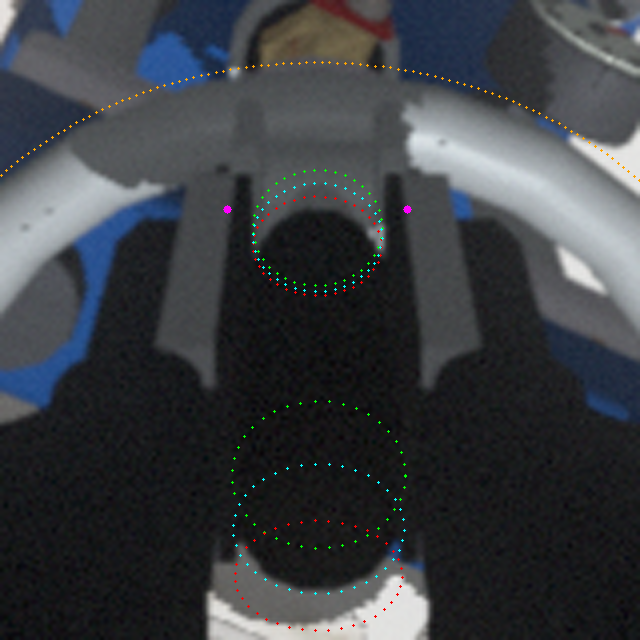

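```bash
cat > regrip.py <<'E'
from h import *
exec(open('lift.py').read().split("p=P(0)")[0].split('\n',1)[1])
arm.ungrasp();show('open')
p=ctr-d*.059
arm.move_straight([*p,.256],ori=[pi,0,h],velocity=.05);show('rot')
arm.gripper_close(f_grip=50);show('grip')
s=arm.get_state()['tool_pos']
r=arm.move_straight([*(p-.005*d),.256],velocity=.03,force_limit=20);show(r)
arm.pause(.2);show('')
st,im=snap('scene','r1');zoom(im,130,220,280,360,4,'r1')
st,im=snap('wrist','r2');zoom(im,200,200,360,360,4,'r2')
E
python3 regrip.py
```

```text
open 12.18 [0.4406 0.2021 0.2574] rad -0.1 tan 0.8 z 0.5 gap 0.0854
rot 13.9 [0.4463 0.2047 0.256 ] rad -0.1 tan -0.2 z 0.2 gap 0.0857
grip 14.54 [0.4483 0.2058 0.257 ] rad -5.5 tan 0.6 z 0.6 gap 0.0163
True 14.77 [0.4481 0.2057 0.2571] rad -4.6 tan -1.0 z -2.7 gap 0.016
 14.97 [0.4482 0.2057 0.2571] rad -4.8 tan -0.3 z -1.9 gap 0.0157
```

View pics/r1.png

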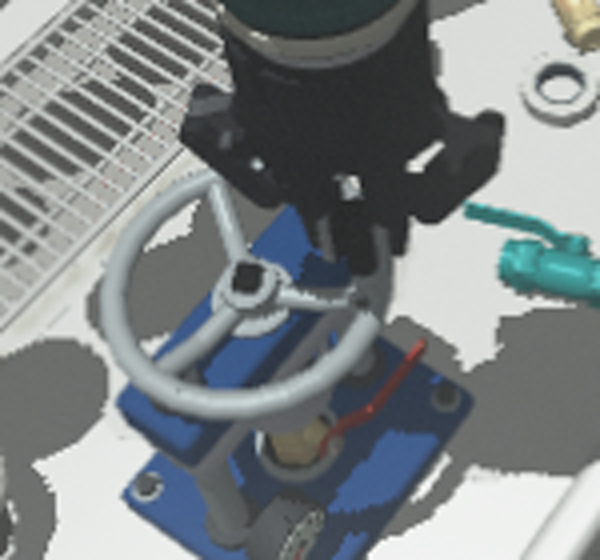

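View pics/r2.png

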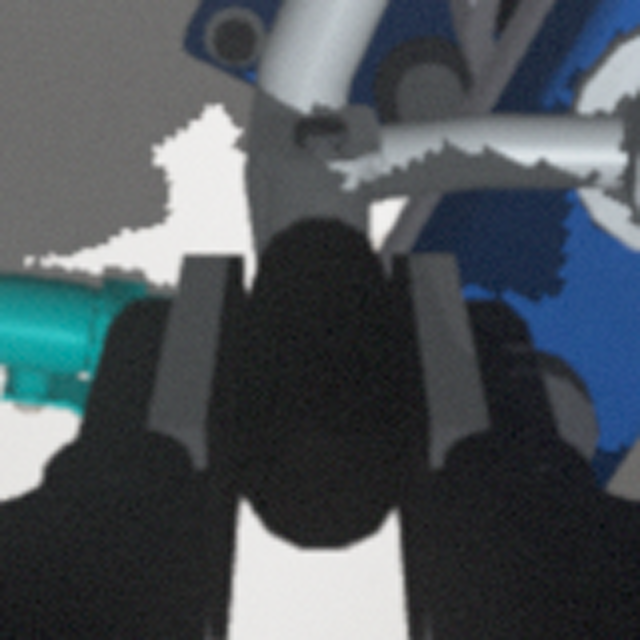

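```bash
cat > crank.py <<'E'
from h import *
import json,os,sys
pi=np.pi;h=np.radians(28);C=np.array([.4992,.2328]);Rr=.058;Z=.2565
AZ0=np.radians(208)
F='log.json';log=json.load(open(F)) if os.path.exists(F) else []
def step(cmd,v):
    az=AZ0-cmd;p=C+Rr*np.array([np.cos(az),np.sin(az)])
    arm.move_straight([*p,Z],velocity=v)
    s=arm.get_state();q=s['tool_pos'][:2]-C;a=np.arctan2(q[1],q[0])
    th=AZ0-a;th+=2*pi*round((cmd-th)/(2*pi))
    u=np.array([np.cos(a),np.sin(a)]);t=np.array([u[1],-u[0]]) # clockwise tangent
    f=s['force'];row=[cmd,th,-f[:2]@t,f[:2]@u,f[2],np.hypot(*q)*1e3,s['time_s'],s['finger_gap']]
    log.append([float(x) for x in row]);return row
def run(start,end,d=np.radians(15),v=.08,stopF=None):
    arm.gripper_close(f_grip=50)
    n=int(np.ceil((end-start)/d))
    for c in np.linspace(start,end,n+1)[1:]:
        r=step(c,v);print(' '.join(f'{x:.3f}' if i<2 else f'{x:.1f}' for i,x in enumerate(r)))
        if stopF and np.mean([l[2] for l in log[-3:]])>stopF:print('STOP');break
    json.dump(log,open(F,'w'))
E
python3 - <<'E'
from crank import *
run(0,1.3)
E
```

```text
0.260 0.237 4.0 -1.4 3.9 57.5 15.6 0.0
0.520 0.503 4.4 -2.2 4.5 57.4 16.0 0.0
0.780 0.768 3.4 -3.0 5.2 57.3 16.3 0.0
1.040 1.028 3.3 -2.6 6.1 57.3 16.6 0.0
1.300 1.286 2.5 -2.8 7.1 57.3 17.0 0.0
```

Run:
```python
from crank import *
s=arm.get_state();print(s['time_s'],s['tool_pos'],s['orientation'],s['force'],s['wrist_torque'])
st,im=snap('scene','c1');zoom(im,130,220,280,360,4,'c1')
st,im=snap('wrist','c2');zoom(im,160,160,360,360,3,'c2')
```

```text
16.9917 [0.45916123 0.27381966 0.2569524 ] [ 3.14057122 -0.01189826  0.48798194] [ 0.17223196 -3.78979726  7.11731343] [-1.16050656  0.28304601 -0.00778462]
```

View pics/c1.png

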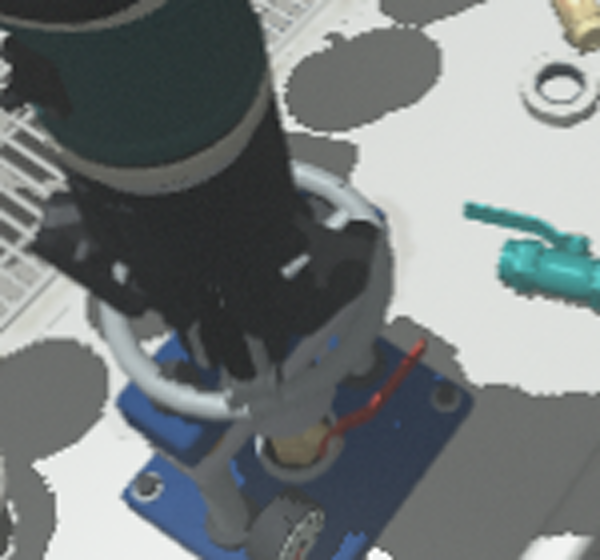

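View pics/c2.png

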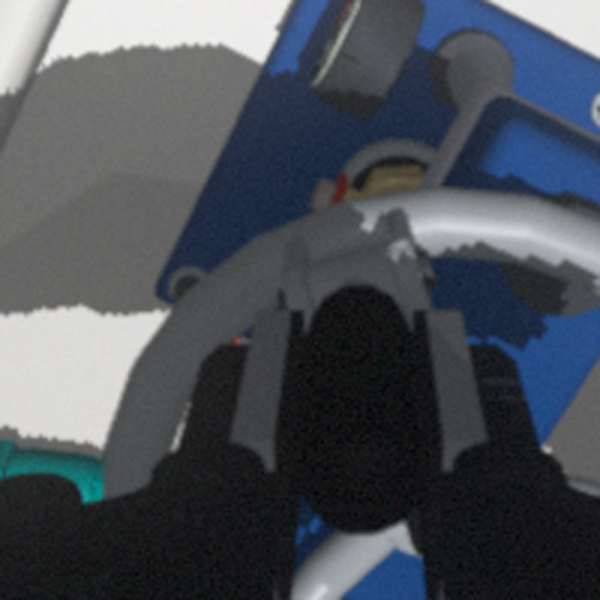

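```bash
cat >> crank.py <<'E'
def meas():
    s=arm.get_state();q=s['tool_pos'][:2]-C;a=np.arctan2(q[1],q[0])
    u=np.array([np.cos(a),np.sin(a)]);t=np.array([u[1],-u[0]])
    f=s['force'];return s,(AZ0-a)%(2*pi),-f[:2]@t,f[:2]@u
def ladder(start,end,T,d=np.radians(15),v=.06,dT=.8,Tmax=14,tlim=60):
    n=int(np.ceil((end-start)/d));out=[]
    for c in np.linspace(start,end,n+1)[1:]:
        k=0
        while True:
            s,th,ft,fr=meas()
            az=AZ0-c;p=C+Rr*np.array([np.cos(az),np.sin(az)])
            hit=arm.move_straight([*p,Z],velocity=v,force_limit=max(T-ft,.5))
            s2,th2,ft2,fr2=meas()
            print(f'{c:.3f} T{T:.1f} ft0 {ft:.1f} hit {int(hit)} th {th2:.3f} ft {ft2:.1f} fr {fr2:.1f} fz {s2["force"][2]:.1f} t {s2["time_s"]:.1f}')
            if not hit:break
            T+=dT
            if T>Tmax or s2['time_s']>tlim:return c,T
    return c,T
E
python3 - <<'E'
from crank import *
print(ladder(1.3,2.2,4.5))
E
```

```text
1.525 T4.5 ft0 2.8 hit 1 th 1.373 ft -1.6 fr -0.6 fz 3.1 t 17.3
1.525 T5.3 ft0 -1.6 hit 1 th 1.460 ft -1.3 fr -1.2 fz 3.4 t 17.5
1.525 T6.1 ft0 -1.3 hit 0 th 1.508 ft 3.6 fr -2.7 fz 7.6 t 17.8
1.750 T6.1 ft0 3.6 hit 1 th 1.597 ft -1.7 fr -0.3 fz 3.4 t 18.0
1.750 T6.9 ft0 -1.7 hit 1 th 1.694 ft -1.1 fr -0.5 fz 3.5 t 18.2
1.750 T7.7 ft0 -1.1 hit 0 th 1.733 ft 3.8 fr -1.8 fz 9.0 t 18.4
1.975 T7.7 ft0 3.8 hit 1 th 1.821 ft -2.8 fr -0.1 fz 3.0 t 18.6
1.975 T8.5 ft0 -2.8 hit 1 th 1.917 ft -0.8 fr -0.6 fz 4.6 t 18.8
1.975 T9.3 ft0 -0.8 hit 0 th 1.956 ft 3.7 fr -2.1 fz 9.0 t 19.1
2.200 T9.3 ft0 3.7 hit 1 th 2.042 ft -1.3 fr -0.5 fz 3.3 t 19.3
2.200 T10.1 ft0 -1.3 hit 1 th 2.128 ft -1.4 fr -0.7 fz 3.5 t 19.5
2.200 T10.9 ft0 -1.4 hit 0 th 2.181 ft 4.5 fr -2.0 fz 8.2 t 19.8
(np.float64(2.2), 10.900000000000002)
```

```bash
cat >> crank.py <<'E'
def relax():
    s=arm.get_state()['tool_pos'];arm.move_straight([*s[:2],Z],velocity=.05)
def probe(c,L,v,rl=True):
    if rl: relax()
    s,th,ft,fr=meas()
    az=AZ0-c;p=C+Rr*np.array([np.cos(az),np.sin(az)])
    hit=arm.move_straight([*p,Z],velocity=v,force_limit=L)
    s2,th2,ft2,fr2=meas();dt=s2['time_s']-s['time_s']
    print(f'c{c:.3f} L{L:.1f} base t{ft:.1f} r{fr:.1f} z{s["force"][2]:.1f} th{th:.3f} | hit {int(hit)} th {th2:.3f} ft {ft2:.1f} fr {fr2:.1f} fz {s2["force"][2]:.1f} t {s2["time_s"]:.2f}')
    return hit
E
python3 - <<'E'
from crank import *
c=2.2;d=np.radians(15)
for L in (6,8,10,12,14):
    th=meas()[1];hit=probe(th+d,L,.04)
    if not hit:break
E
```

```text
c2.443 L6.0 base t1.1 r-1.9 z6.0 th2.178 | hit 1 th 2.189 ft 0.8 fr -1.1 fz 5.0 t 20.23
c2.451 L8.0 base t1.3 r-1.7 z5.4 th2.188 | hit 1 th 2.217 ft 1.0 fr -0.9 fz 4.0 t 20.72
c2.479 L10.0 base t1.7 r-1.4 z6.2 th2.217 | hit 0 th 2.440 ft 5.6 fr -1.7 fz 7.7 t 21.50
```

```bash
cat > run3.py <<'E'
from crank import *
import sys
# args: final theta(unwrapped), L start, Lmax
end,L,Lm=map(float,sys.argv[1:4]);turn=float(sys.argv[4]) if len(sys.argv)>4 else 0
d=np.radians(15)
th=meas()[1]+turn*2*pi
while th<end:
    hit=probe(th+min(d,max(end-th,.1)),L,.04)
    n=meas()[1]; th+= (n-th+pi)%(2*pi)-pi
    if hit:
        L+=1
        if L>Lm:print('Lmax');break
print('th',th,L)
E
python3 run3.py 4.0 9 13
```

```text
c2.702 L9.0 base t1.2 r-2.2 z6.8 th2.435 | hit 0 th 2.654 ft 5.8 fr -0.9 fz 6.8 t 22.28
c2.916 L9.0 base t1.0 r-1.8 z7.0 th2.648 | hit 0 th 2.859 ft 5.8 fr 0.6 fz 5.5 t 23.07
c3.121 L9.0 base t0.4 r-1.3 z5.9 th2.853 | hit 1 th 2.916 ft -0.9 fr -0.7 fz 3.3 t 23.61
c3.178 L10.0 base t0.7 r-2.0 z5.4 th2.916 | hit 1 th 2.973 ft -0.2 fr -0.5 fz 2.5 t 24.15
c3.235 L11.0 base t0.6 r-0.7 z6.3 th2.974 | hit 0 th 3.172 ft 7.0 fr 3.5 fz 2.0 t 24.93
c3.433 L11.0 base t1.0 r-0.5 z5.6 th3.165 | hit 1 th 3.248 ft -0.9 fr 0.1 fz 2.0 t 25.49
c3.510 L12.0 base t-0.5 r-0.6 z5.8 th3.248 | hit 1 th 3.317 ft -0.7 fr 0.0 fz 2.4 t 26.04
c3.579 L13.0 base t-0.3 r-0.8 z5.2 th3.318 | hit 0 th 3.530 ft 6.2 fr 4.7 fz 1.1 t 26.82
c3.791 L13.0 base t1.3 r0.5 z6.7 th3.524 | hit 0 th 3.755 ft 5.9 fr 4.4 fz 0.5 t 27.61
c4.000 L13.0 base t1.2 r0.8 z5.2 th3.748 | hit 0 th 3.972 ft 5.7 fr 4.7 fz 2.7 t 28.37
c4.072 L13.0 base t1.1 r0.2 z5.8 th3.968 | hit 0 th 4.047 ft 5.7 fr 4.1 fz 1.7 t 28.92
th 4.04727555270989 13.0
```

```bash
sed -i 's/C=np.array(\[.4992,.2328\]);Rr=.058/C=np.array([.5000,.2328]);Rr=.0583/' crank.py
cat > run4.py <<'E'
from crank import *
import sys,json
start,end,stopF=map(float,sys.argv[1:4]);d=np.radians(15)
n=int(np.ceil((end-start)/d));fs=[]
for c in np.linspace(start,end,n+1)[1:]:
    az=AZ0-c;p=C+Rr*np.array([np.cos(az),np.sin(az)])
    hit=arm.move_straight([*p,Z],velocity=.04,force_limit=25)
    s,th,ft,fr=meas();th+=2*pi*round((c-th)/(2*pi));fs.append(ft)
    print(f'c{c:.3f} th {th:.3f} lag {c-th:.3f} ft {ft:.1f} fr {fr:.1f} fz {s["force"][2]:.1f} t {s["time_s"]:.2f} hit {int(hit)}')
    if hit or (len(fs)>1 and np.mean(fs[-2:])>stopF):print('STOP');break
E
python3 run4.py 4.07 6.4 8.5
```

```text
c4.329 th 4.302 lag 0.027 ft 5.4 fr 2.2 fz 3.6 t 29.43 hit 0
c4.588 th 4.561 lag 0.026 ft 5.6 fr 0.4 fz 2.8 t 29.95 hit 0
c4.847 th 4.819 lag 0.028 ft 6.2 fr -0.9 fz 2.1 t 30.48 hit 0
c5.106 th 5.076 lag 0.030 ft 5.6 fr -0.7 fz 2.2 t 31.00 hit 0
c5.364 th 5.330 lag 0.035 ft 7.2 fr -2.0 fz 1.9 t 31.52 hit 0
c5.623 th 5.577 lag 0.046 ft 6.7 fr -1.8 fz 2.2 t 32.05 hit 0
c5.882 th 5.824 lag 0.058 ft 7.7 fr -3.2 fz 2.2 t 32.58 hit 0
c6.141 th 6.071 lag 0.070 ft 9.1 fr -2.5 fz 2.6 t 33.10 hit 0
c6.400 th 6.319 lag 0.081 ft 9.6 fr -1.6 fz 5.9 t 33.62 hit 0
STOP
```

```bash
cat > fold.py <<'E'
from crank import *
relax();s,th,ft,fr=meas();print('relaxed',th,ft,fr,s['tool_pos'])
arm.ungrasp()
h2=np.arctan2(C[1]-s['tool_pos'][1],C[0]-s['tool_pos'][0]);print('h2',np.degrees(h2))
d=np.array([np.cos(h2),np.sin(h2)]);O=[pi,0,h2+pi/2]
p=C-d*.058
def show(t):
    s=arm.get_state();f=s['force'];print(t,round(s['time_s'],2),s['tool_pos'].round(4),'rad',round(f[:2]@-d,1),'tan',round(f[1]*d[0]-f[0]*d[1],1),'z',round(f[2],1),'gap',round(s['finger_gap'],4))
arm.move_straight([*p,.256],ori=O,velocity=.05);show('rot')
np.save('fold.npy',np.r_[h2])
st,im=snap('wrist','f0')
arm.gripper_close(f_grip=20);show('grip')
L=.037
for a in np.radians([75,60,45,30,15,3]):
    r=.058-L*np.cos(a)
    hit=arm.move_straight([*(C-d*r),.219+L*np.sin(a)],velocity=.06,force_limit=25);show((round(np.degrees(a)),hit))
    if hit:break
st,im=snap('wrist','f1')
E
python3 fold.py
```

```text
relaxed 0.008900700662335836 1.864700843412015 -0.089784232170109 [0.44908065 0.20630433 0.25693255]
h2 27.490027417338855
rot 36.24 [0.4485 0.206  0.256 ] rad 0.1 tan -0.2 z 0.3 gap 0.0852
grip 36.92 [0.4484 0.2063 0.2561] rad 1.6 tan 1.4 z 1.4 gap 0.0171
(75, False) 37.23 [0.4571 0.2108 0.2548] rad 2.3 tan 1.8 z 2.6 gap 0.0171
(60, False) 37.53 [0.4656 0.2152 0.2512] rad -0.4 tan 2.0 z 1.6 gap 0.0166
(45, False) 37.84 [0.473  0.2189 0.2458] rad -2.8 tan 2.5 z 3.9 gap 0.0168
(30, False) 38.15 [0.479  0.2221 0.2386] rad -4.9 tan 2.0 z 4.0 gap 0.0169
(15, False) 38.46 [0.4834 0.2243 0.2302] rad -8.8 tan 1.3 z 3.7 gap 0.0168
(3, False) 38.73 [0.4854 0.2254 0.223 ] rad -10.9 tan 1.6 z 2.8 gap 0.0171
```

View pics/f0_raw.png

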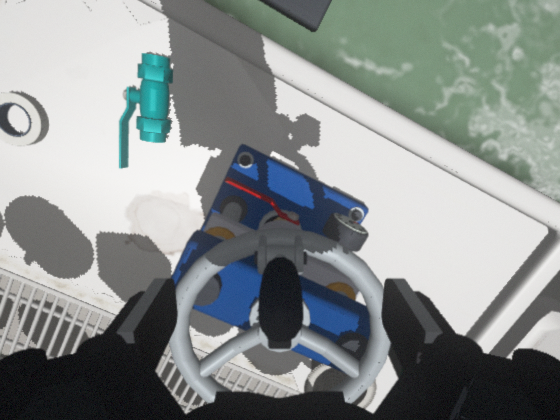

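View pics/f1_raw.png

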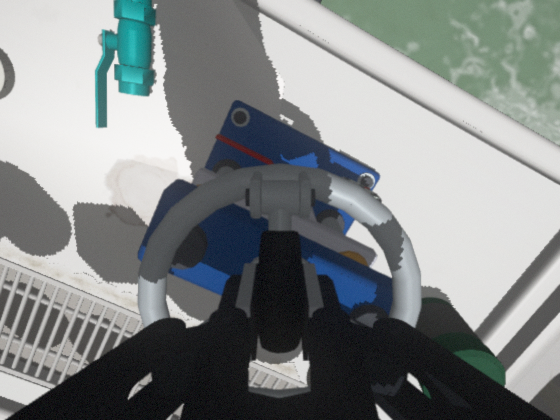

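```bash
cat > fold2.py <<'E'
from crank import *
h2=float(np.load('fold.npy')[0]);d=np.array([np.cos(h2),np.sin(h2)]);O=[pi,0,h2+pi/2]
def show(t):
    s=arm.get_state();f=s['force'];print(t,round(s['time_s'],2),s['tool_pos'].round(4),'rad',round(f[:2]@-d,1),'tan',round(f[1]*d[0]-f[0]*d[1],1),'z',round(f[2],1),'gap',round(s['finger_gap'],4))
arm.ungrasp();show('open')
s=arm.get_state()['tool_pos']
arm.move_straight([*s[:2],.275],velocity=.15)
arm.gripper_close(f_grip=20)
p=C-d*.014
arm.move_straight([*p,.262],velocity=.15);show('above')
hit=arm.move_straight([*p,.232],velocity=.04,force_limit=10);show(('press',hit))
for i in range(3):
    s=arm.get_state()['tool_pos'];hit=arm.move_straight([*p,s[2]-.004],velocity=.03,force_limit=12);show(('press',hit))
arm.move_straight([*p,.30],velocity=.15)
q=p-d*.0;arm.move_straight([*q,.36],velocity=.2);show('up')
st,im=snap('wrist','g1');st,im=snap('scene','g2');zoom(im,130,220,280,360,4,'g2')
E
python3 fold2.py
```

```text
open 39.45 [0.4813 0.223  0.2209] rad 0.3 tan -0.7 z -0.4 gap 0.0855
above 40.98 [0.4872 0.2261 0.2612] rad 0.1 tan -0.0 z 0.8 gap -0.0001
('press', True) 41.6 [0.4884 0.2268 0.2379] rad 3.4 tan -0.7 z 10.1 gap 0.0002
('press', True) 41.81 [0.4884 0.2268 0.2377] rad 5.6 tan -1.1 z 12.9 gap 0.0
('press', True) 42.02 [0.4883 0.2268 0.2376] rad 4.8 tan -0.2 z 13.8 gap 0.0001
('press', True) 42.23 [0.4883 0.2268 0.2377] rad 4.4 tan -0.7 z 12.6 gap -0.0
up 43.25 [0.4873 0.2261 0.3591] rad 0.2 tan -0.2 z -0.8 gap -0.0
```

View pics/g1_raw.png

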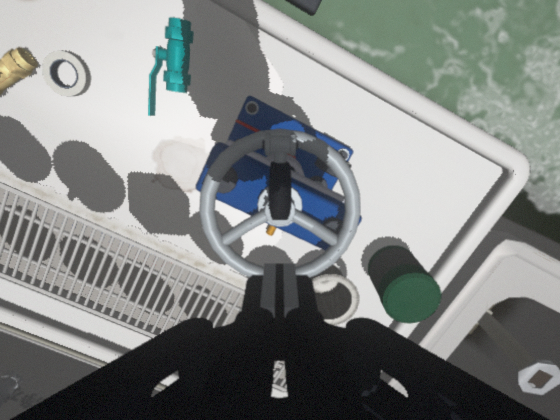

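View pics/g2.png

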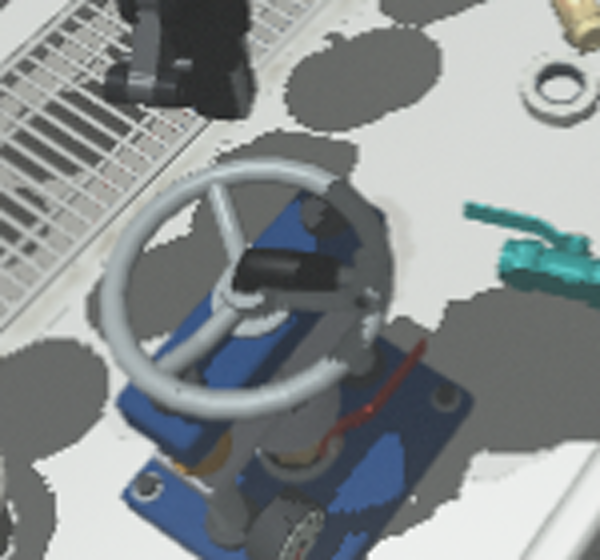

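Run:
```python
from h import *
a=cv2.imread('pics/scene0.png');b=cv2.imread('pics/g2_raw.png')
f=lambda i:cv2.resize(i[250:340,145:235],None,fx=4,fy=4,interpolation=cv2.INTER_CUBIC)
A=f(a);B=f(b);cv2.imwrite('pics/cmp.png',np.hstack([A,B]))
c=cam('scene');C=np.array([.4995,.2328])
for n,i in(('before',a),('after',b)):
    m=(i.max(2)<48);m[:280]=0;m[300:]=0;m[:,:186]=0;m[:,222:]=0
    k,l,s,ce=cv2.connectedComponentsWithStats(m.astype(np.uint8));j=1+np.argmax(s[1:,4]);print(n,s[j],ce[j])
```

```text
before [189 287  25   6  47] [198.55319149 290.19148936]
after [205 284   8   4  14] [209.35714286 285.5       ]
```

View pics/cmp.png

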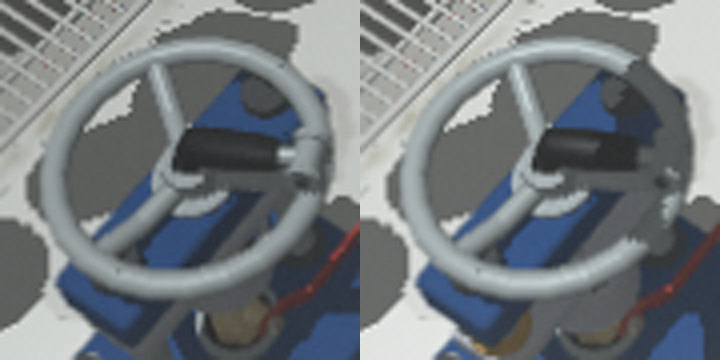

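```bash
python3 -c "
from bench import arm
print(arm.get_state()['force']);arm.finish_job()"
```

```text
[-0.56306145 -0.41029078 -0.99423137]
the job is handed in; nothing more can be done
```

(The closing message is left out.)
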